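Roll the test cell to the bench stop and drive out its stuck piston

ROBOT

A 7-joint arm with a two-finger parallel gripper is mounted at the origin on the work surface. World frame = base frame: x ahead of the robot, y to its left, z up, the work surface at z = 0. Lengths are in m, angles in rad, forces in N, time in s.
With the tool pointing down it reaches from about 0.425 to 0.925 m from the base axis. Payload 6.8 kg.
Tool frame: the origin (TCP) lies on the mounting face of the last link; the fingertips stand 173 mm ahead of it and the grasp point (between the pads) lies 155 mm ahead of it (grip_point_offset is the distance from the TCP to the grasp point, in m); x points along the fingers, z is the direction in which the jaws open and shut, and the axes are right-handed (so a half turn about x gives the same grasp; the last joint's range is limited). The gripper opens to 85 mm and grips with 20 to 120 N. Pads are 22 mm wide; open, the fingers measure 114 mm over their backs; the gripper's body (76 mm by 85 mm) begins 54 mm behind the grasp point. The pads swing forward as they close: fully open they stand 13 mm farther back than shut.
Start: joints at [-1.348, 0.477, 0.022, 1.555, -0.011, 1.109, -0.083], TCP at [0.219, 0.638, 0.405] pointing down, gripper open.
Joint ranges: [-2.96, 2.96], [-0.34, 2.1], [-1.41, 1.46], [0.24, 2.44], [-1.37, 4.51], [0.17, 1.92], [-2.96, 2.96]. Speed limits (rad/s): [2.39, 2.39, 3.14, 3.14, 3.14, 3.14, 3.14].

INTERFACE

Orientations are given as a rotation vector (axis times angle).
In Python, from bench import * gives the robot as it stands. The module is installed in compiled form; this text tells all that it offers.
- The arm moves only by the tool servo_tool, never from a script. Its argument "motion" is a list of rows, each a list of 5 numbers: the shift along the tool's x, y, z in m, then the turn about the tool's x in degrees, then the gripper command: -1 is fully open, 1 is shut, values between are in proportion. In form: [[dx, dy, dz, turn, fingers], ...]. A call has 1 to 8 rows; each row is the pose to reach, as a shift and turn from the pose measured when the call began, along the tool's axes at that moment; what a row does not reach only later rows make up. A row lasts 1/10 s, in which the tool goes at most 50 mm and 8.59 degrees, less where a joint would pass 70% of its speed; a pose out of reach is approached as far as the arm can. A call with a gripper value outside its range is refused whole. The fingers move at their own pace and stop on an object; "force" is the grip in N (left out, the last holds). Time passes only in rows, so rows that repeat a pose let the fingers close. It gives the time, the measured TCP pose, the force and the opening at its end, in the units of the state.
- get_obs(): the state, without advancing time (a new reading comes with each control period).
- grab_frame(name): name is "scene" or "top"; returns the picture (400x640x3 uint8, red, green, blue); there is no depth.
- camera_params(name): a dict with "mtx" (3x3 intrinsics, pixels), "world_to_cam" (4x4, takes a point from world to camera coordinates). Camera axes: x right, y down, z forward; pixel columns grow to the right and rows downward; lengths in m; the calibration is good to about 2 mm. A picture is of the moment at which its call begins. camera_params takes no time and is no camera call.
- hand_in(): hands the job in, once; it reports no verdict.
The state is a dict: "clock": time; "joints": joint angles; "qvel": joint speeds; "tau": joint torques, N m; "tcp_pos": TCP position; "orientation": TCP orientation; "contact_force": force on the tool from outside, world axes, zero at the start; "moment": the same for the moment, N m; "grip_width": finger opening in m.
Only numpy, scipy, OpenCV 4.12 (cv2) and the standard library are available. Lean on these libraries where they do the work, as an engineer would, in place of code of your own. Each camera call takes 0.05 s, during which the arm holds its last target. There are 200 camera calls.

TASK

Gently roll the aluminium test cell along the bench, without lifting it, under the wire rack until it rests squared up against the tall stop rail. Then use the thin-nosed drift to push the stuck white piston from the robot's side, out of the far end as far as it goes, and lay the drift back down on the open bench, clear of the cell. The cell must stay against the rail, and the other things must be left alone.

Things in the scene. Friction and masses are not known exactly. Their poses are not given: they have to be found in the camera images.
- dock: Fixed bench stop with a wire rack over it, one piece. Origin: on the bench top, straight under the cell's centre when the cell lies seated against the stop rail. x: along the seated cell's axis, away from the robot; y: from the rail back to where the cell starts.
- dock_rail (a point): Middle of the tall stop rail's face (which faces the dock's +y), half-way up. Aluminium bar 36 mm high, 100 mm long along the dock's x (-50 to 50 mm), 22 mm thick; the face lies at y = -30 mm in the dock's frame.
- dock_fence (a point): Face of the low guide fence, at mid height beside the seated place: aluminium bar 15 mm high, 14 mm thick, along the whole lane (dock y -62 to 438 mm). Its face (towards the robot) lies at dock x = 61 mm. It keeps the cell's far end from sliding away; the piston passes above it.
- dock_rack (a point): Middle of the wire rack's front wire. Rack over the lane: 6 mm steel wires along the dock's y (-60 to 440 mm) at dock x = 0, 38, 76 and 115 mm, undersides 197 mm above the bench; posts at x = 115 mm, y = -60 and 440 mm. A small paper box stands on it at the start end. A tool must reach under it leaning back towards the robot.
- cell_center (a point): Centre of the test cell: loose aluminium cylinder lying on its side, 110 mm long, about 0.7 kg: a drum 60 mm in diameter (own x -17 to 55 mm), which rolls, and a neck 48 mm in diameter (x -55 to -17 mm), clear of the bench. x is its axis, away from the robot; y and z turn as it rolls. Starts 170 to 250 mm from its seated place along the dock's +y, yawed up to 0.05 rad. Centre 30 mm up.
- cell_mouth (a point): Centre of the mouth of the cell's axial bore (21 mm diameter) in the neck's end face, on the robot's side, 55 mm from the cell's centre along its -x. The piston's end face lies 5 mm inside this mouth at the start. The cell rolls with slight resistance and soon stops by itself; pushed hard from above its mid height it can wedge.
- piston (a joint): Travel (m) of the stuck white piston (19.6 mm diameter, 105 mm long, in the bore) along the cell's +x: 0 at the start (far end flush with the cell's far face), 0.032 at its internal end stop (standing 32 mm out; it cannot come out). About 8 N of friction; it stays where left. The cell may first slide about 10 mm along its axis to the fence.
- drift_grip (a point): Centre of the drift's handle. Loose steel rod lying flat on the bench right of the bench stop: square handle 20 x 20 x 60 mm, then in line a round nose 10 mm in diameter, 75 mm long; 0.22 kg. Its x runs from handle to nose, roughly away from the robot; centre 10 mm above the bench. A gauge with a 28 mm nose, too thick for the bore, and a spanner lie near it, in any order.
- drift_tip (a point): End of the drift's nose, 105 mm from the handle's centre along its x.
- gauge: Bystander: steel stepped gauge, square handle 30 x 30 x 60 mm and 28 mm diameter nose 70 mm long, lying along its x; origin at the middle of its underside. Leave alone.
- spanner: Bystander: steel spanner 150 mm long lying flat along its x. Leave alone.
- reagent: Bystander: bottle 60 mm in diameter, 130 mm high, standing at the start end of the lane, origin at its foot. Leave alone.
- beaker: Bystander: glass beaker 64 mm in diameter, 75 mm high, standing on the robot's side of the lane, origin at its foot. Leave alone.
- jar: Bystander: jar 66 mm in diameter, 75 mm high, standing behind the stop rail, origin at its foot. Leave alone.
- dish: Bystander: flat clear dish 72 mm in diameter, 16 mm high, origin at its underside. Leave alone.
- mixbowl: Bystander: white bowl 100 mm in diameter, 45 mm high, origin at its underside. Leave alone.
Things that resemble listed ones, but are neither listed nor needed, are in the scene too. Leave any brown look-alike of the part that bears cell_center alone. What is shaped like the part that bears drift_grip but pink is not meant.

How it is judged:
By the outcome, as a careful person would: the job done as asked, in the order asked, and still so for the second after the job is handed in, with the robot touching nothing.
It also fails if it takes over 72 s, if anything falls off the work surface, if the arm or the gripper's body presses on something with over 40 N, if the wrist force passes 120 N, or if a joint passes its speed limit or range.

## Working session

There is one attempt and no reset: what is moved stays moved. The work goes in short steps, Python scripts to look and compute and a tool call to move; the robot and the scene stay as the last step left them, time stands still between calls to the robot, and variables do not carry over. Pictures are saved under pics/ and viewed, about 8 in all and at most 12, crops included, and the job is handed in when it is done.

Besides the shell and the picture viewer there is one more tool, called after ">>>" as a command line: name --pt "numbers of a row" for each row, then --argument value for the rest. servo_tool: Moves the arm, as the interface text tells. Its arguments: {"type":"object","properties":{"motion":{"type":"array","items":{"type":"array","items":{"type":"number"}}},"force":{"type":"number"}},"required":["motion"]}

```bash
mkdir -p pics; python3 - <<'E'
from bench import *
import cv2
o=get_obs();print({k:(o[k].round(4).tolist() if hasattr(o[k],'round') and hasattr(o[k],'tolist') else o[k]) for k in o})
for n in("scene","top"):
    f=grab_frame(n);cv2.imwrite(f"pics/{n}0.png",f[:,:,::-1]);p=camera_params(n);print(n,p["mtx"],p["world_to_cam"])
E
```

```text
{'clock': 0.0, 'joints': [-1.3481, 0.4778, 0.0223, 1.5565, -0.0115, 1.1093, -0.0831], 'qvel': [-0.0008, -0.0004, 0.0002, -0.0013, -0.0007, -0.0, -0.0002], 'tau': [-0.0008, -59.6468, 1.6073, -28.1208, 0.0123, 0.0093, 0.0], 'tcp_pos': [0.2191, 0.6381, 0.4037], 'orientation': [-0.9633, 1.3492, 0.9614], 'contact_force': [0.3436, -0.5096, -0.9478], 'moment': [0.0159, 0.0212, 0.0443], 'grip_width': 0.08529242654990865}
scene [[399.97984915   0.         320.43859295]
 [  0.         399.97984915 197.7324373 ]
 [  0.           0.           1.        ]] [[ 0.85403251  0.52008699  0.0117471  -0.44083678]
 [ 0.43279049 -0.69779143 -0.57077098 -0.09846248]
 [-0.28865354  0.49254101 -0.82102527  1.30479651]
 [ 0.          0.          0.          1.        ]]
top [[517.90261929   0.         324.61764144]
 [  0.         517.90261929 204.98457036]
 [  0.           0.           1.        ]] [[-0.01905069 -0.99949362 -0.02548685  0.07250125]
 [-0.99316669  0.0218534  -0.11464011  0.49967635]
 [ 0.11513903  0.02312872 -0.99308009  1.55583839]
 [ 0.          0.          0.          1.        ]]
```

View pics/scene0.png

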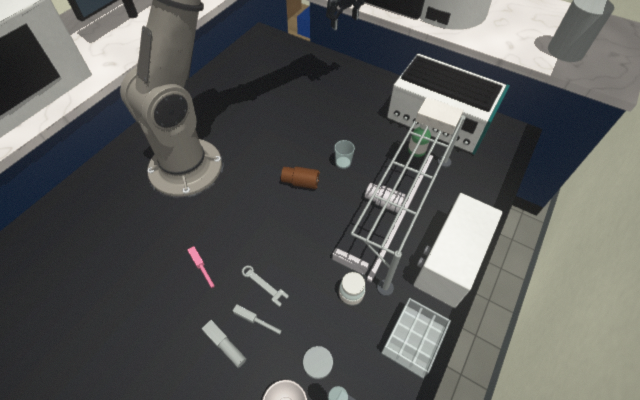

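View pics/top0.png

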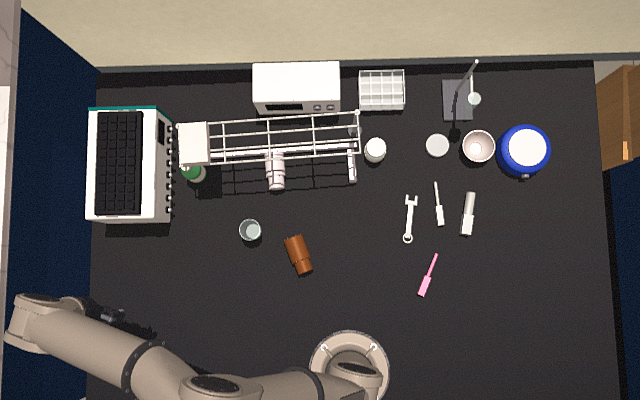

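The pictures show the silver cell at top (276,170), with the brown look-alike at (299,255). The stop rail is at (351,165). The drift, with its thin nose, is at (438,205). The thick gauge is at (468,213), the pink look-alike at (427,275) and the spanner at (410,218). I choose the silver cell and the thin-nosed steel drift, and check both in one close crop.

```bash
python3 - <<'E'
import cv2,numpy as np
a=cv2.imread("pics/top0.png");s=cv2.imread("pics/scene0.png")
c1=cv2.resize(a[105:245,175:375],None,fx=4,fy=4,interpolation=cv2.INTER_CUBIC)[:, :800]
cv2.imwrite("pics/c1.png",c1)
c2=cv2.resize(s[110:300,320:470],None,fx=3,fy=3,interpolation=cv2.INTER_CUBIC)
c3=cv2.resize(a[170:250,395:482],None,fx=4,fy=4,interpolation=cv2.INTER_CUBIC)
o=np.zeros((570,800,3),np.uint8);o[:570,:450]=c2;o[:320,452:800]=c3;cv2.imwrite("pics/c2.png",o)
E
```

```text
(no output)
```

View pics/c1.png

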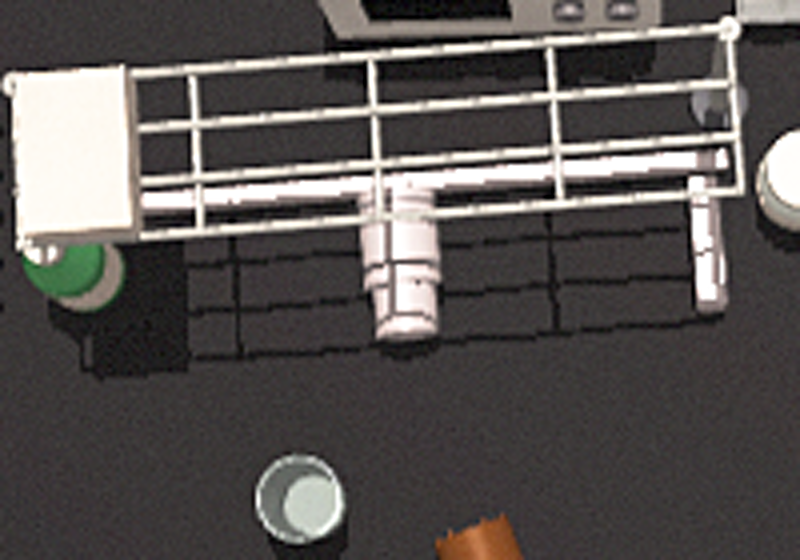

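View pics/c2.png

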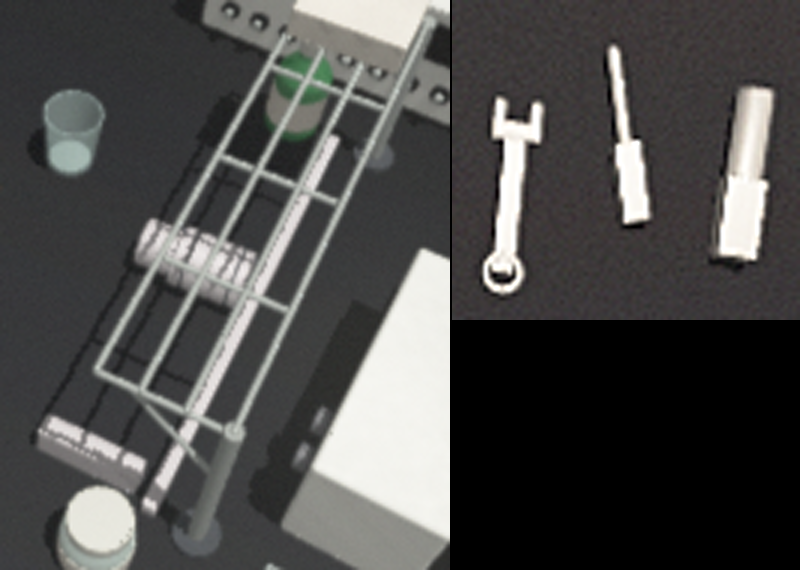

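The silver drum-and-neck cell and the thin drift are confirmed: neck mouth at about top (277,189), drift tip at (429+,182), handle end at (442,226). Next I cast rays to get positions.

```bash
cat > h.py <<'E'
import numpy as np,cv2
from bench import *
def ray(n,u,v,z):
    p=camera_params(n);M=p["world_to_cam"];R=M[:3,:3];t=M[:3,3]
    c=-R.T@t;d=R.T@np.linalg.inv(p["mtx"])@np.array([u,v,1.]);return c+d*(z-c[2])/d[2]
def proj(n,X):
    p=camera_params(n);q=p["mtx"]@(p["world_to_cam"][:3,:3]@np.asarray(X,float)+p["world_to_cam"][:3,3]);return q[:2]/q[2]
def c1(x,y,z):return ray("top",175+(x-1.5)/4,105+(y-1.5)/4,z)
def c2(x,y,z):return ray("scene",320+(x-1)/3,110+(y-1)/3,z)
def c3(x,y,z):return ray("top",395+(x-453.5)/4,170+(y-1.5)/4,z)
E
python3 - <<'E'
from h import *
from scipy.optimize import least_squares
P=[(c1(740,190,.2),0,-.06),(c1(34,240,.2),0,.44),(c1(733,30,.2),.115,-.06),(c1(140,75,.2),.115,None),
(c1(692,178,.036),None,-.03),(c1(700,310,.036),-.05,-.03),(c1(727,308,.036),-.05,-.052),(c1(140,211,.015),.061,None),(c1(660,173,.015),.061,None),
(c2(98,370,.2),0,-.06),(c2(233,430,.2),.115,-.06),(c2(48,418,.036),-.05,-.03),(c2(40,438,.036),-.05,-.052),(c2(147,462,.036),.05,-.052)]
def f(p):
    c,s=np.cos(p[2]),np.sin(p[2]);r=[]
    for X,a,b in P:
        d=X[:2]-p[:2];x=c*d[0]+s*d[1];y=-s*d[0]+c*d[1]
        r+=[0 if a is None else x-a,0 if b is None else y-b]
    return np.array(r)
s=least_squares(f,[.75,-.05,0],loss='soft_l1',f_scale=.003);print(s.x.round(4));print((f(s.x).reshape(-1,2)*1000).round(1))
for n,p in dict(neckL=c1(378,333,.03),neckR=c1(437,333,.03),neckL2=c1(372,285,.03),neckR2=c1(437,285,.03),drL=c1(362,205,.03),drR=c1(436,205,.03),stepL=c1(364,280,.03),stepR=c1(441,280,.03),
 sneckL=c2(150,222,.054),sneckB=c2(140,258,.006),
 tip=c3(613,45,.015),sh=c3(630,140,.02),hL=c3(625,222,.02),hR=c3(649,219,.02),hTL=c3(618,143,.02),hTR=c3(640,140,.02),
 beaker=ray("top",250,229,.037),jar=ray("top",375,150,.07),gauge=c3(740,215,.03),gtip=c3(757,92,.028),sp=c3(512,180,.005)).items():print(n,p.round(4))
E
```

```text
[0.6211 0.0176 0.0492]
[[ 1.9  1.1]
 [ 2.8 -8.5]
 [ 0.4 -2.6]
 [-0.5  0. ]
 [ 0.  -2.3]
 [-3.6 -0.8]
 [-3.6  0.5]
 [-1.1  0. ]
 [-0.9  0. ]
 [ 0.1  5.5]
 [-1.9  8. ]
 [ 2.  -1.6]
 [ 5.  -1.2]
 [ 0.2 24. ]]
neckL [0.5578 0.2322 0.03  ]
neckR [0.5568 0.1867 0.03  ]
neckL2 [0.5954 0.2366 0.03  ]
neckR2 [0.5942 0.1863 0.03  ]
drL [0.6585 0.244  0.03  ]
drR [0.6571 0.1864 0.03  ]
stepL [0.5995 0.2428 0.03  ]
stepR [0.5981 0.1832 0.03  ]
sneckL [0.5555 0.2202 0.054 ]
sneckB [0.5562 0.2081 0.006 ]
tip [ 0.5702 -0.2795  0.015 ]
sh [ 0.4956 -0.2883  0.02  ]
hL [ 0.4328 -0.2818  0.02  ]
hR [ 0.4347 -0.3001  0.02  ]
hTL [ 0.4935 -0.2791  0.02  ]
hTR [ 0.4954 -0.296   0.02  ]
beaker [0.4317 0.2905 0.037 ]
jar [ 0.6597 -0.0937  0.07  ]
gauge [ 0.4355 -0.3666  0.03  ]
gtip [ 0.5294 -0.3847  0.028 ]
sp [ 0.4682 -0.1993  0.005 ]
```

```bash
cat >> h.py <<'E'
from scipy.spatial.transform import Rotation as Ro
def go(target,yaw=None):
    o=get_obs();R=Ro.from_rotvec(o["orientation"]).as_matrix();p=np.array(o["tcp_pos"])
    z=R[:,2];cur=np.arctan2(z[1],z[0])  # jaw dir
    print("t",round(o["clock"],2),"tcp",p.round(4),"jaw yaw deg",np.degrees(cur).round(2),"x-axis",R[:,0].round(4),"F",np.round(o["contact_force"],1),"w",round(o["grip_width"],4),"j1,7",np.round(o["joints"],2))
    print("shift tool",(R.T@(np.array(target)-p)).round(4))
    if yaw is not None:
        d=(np.degrees(yaw)+90-np.degrees(cur)+90)%180-90
        print("turn about tool x", (-d if R[2,0]<0 else d).round(2))
E
python3 -c "
from h import *
go([.464,-.289,.30],.1)
print(Ro.from_rotvec(get_obs()['orientation']).as_matrix().round(4))"
```

```text
t 0.1 tcp [0.2191 0.6382 0.4038] jaw yaw deg 71.05 x-axis [-4.0e-04 -1.6e-03 -1.0e+00] F [ 0.6  0.9 -0.3] w 0.0853 j1,7 [-1.35  0.48  0.02  1.56 -0.01  1.11 -0.08]
shift tool [ 0.1052 -0.5326 -0.7973]
turn about tool x -24.68
[[-4.000e-04 -9.458e-01  3.247e-01]
 [-1.600e-03  3.247e-01  9.458e-01]
 [-1.000e+00 -2.000e-04 -1.700e-03]]
```

>>> servo_tool --pt "0 -0.389 -0.33 -25 -1" --pt "0 -0.389 -0.33 -25 -1" --pt "0 -0.389 -0.33 -25 -1" --pt "0 -0.389 -0.33 -25 -1" --pt "0 -0.389 -0.33 -25 -1" --pt "0 -0.389 -0.33 -25 -1" --pt "0 -0.389 -0.33 -25 -1" --pt "0 -0.389 -0.33 -25 -1"

```text
clock: 0.9
tcp_pos: [0.4241, 0.2925, 0.4043]
orientation: [-1.288, 1.159, 1.286]
contact_force: [1.7, 0.5, -0.5]
grip_width: 0.0856
```

```bash
python3 -c "
from h import *
go([.464,-.289,.30],.1)"
```

```text
t 0.9 tcp [0.4241 0.2925 0.4043] jaw yaw deg 96.05 x-axis [-6.0e-04 -1.7e-03 -1.0e+00] F [ 1.7  0.5 -0.5] w 0.0856 j1,7 [-0.79  0.21  0.07  1.94 -0.02  0.99  0.97]
shift tool [ 0.1053  0.0216 -0.5823]
turn about tool x 0.32
```

>>> servo_tool --pt "0 -0.02 -0.294 0 -1" --pt "0 -0.02 -0.294 0 -1" --pt "0 -0.02 -0.294 0 -1" --pt "0 -0.02 -0.294 0 -1" --pt "0 -0.02 -0.294 0 -1" --pt "0 -0.02 -0.294 0 -1" --pt "0.05 0.022 -0.582 0 -1" --pt "0.1 0.022 -0.582 0 -1"

```text
clock: 1.7
tcp_pos: [0.4714, -0.096, 0.3796]
orientation: [-1.289, 1.157, 1.284]
contact_force: [0.5, 0.5, -0.0]
grip_width: 0.0857
```

```bash
python3 -c "
from h import *
go([.464,-.289,.26],.1)"
```

```text
t 1.7 tcp [ 0.4714 -0.096   0.3796] jaw yaw deg 96.04 x-axis [ 0.0024 -0.0018 -1.    ] F [ 0.5  0.5 -0. ] w 0.0857 j1,7 [-0.25  0.19  0.36  2.05 -0.08  0.91  1.83]
shift tool [ 0.1199  0.0279 -0.1909]
turn about tool x 0.31
```

>>> servo_tool --pt "0.06 0.028 -0.191 0 -0.1" --pt "0.12 0.028 -0.191 0 -0.1" --pt "0.12 0.028 -0.191 0 -0.1" --pt "0.12 0.028 -0.191 0 -0.1" --pt "0.12 0.028 -0.191 0 -0.1" --pt "0.12 0.028 -0.191 0 -0.1" --pt "0.12 0.028 -0.191 0 -0.1"

```text
clock: 2.4
tcp_pos: [0.4636, -0.2892, 0.2593]
orientation: [-1.287, 1.158, 1.284]
contact_force: [0.1, -0.7, 0.6]
grip_width: 0.0467
```

```bash
python3 -c "
from h import *
go([.464,-.289,.178],.1)
a=grab_frame('scene')[:,:,::-1];t=grab_frame('top')[:,:,::-1]
print(proj('scene',[.464,-.289,.02]),proj('top',[.464,-.289,.02]))
o=np.zeros((520,800,3),np.uint8)
o[:,:400]=cv2.resize(a[240:370,190:290],None,fx=4,fy=4);o[:,400:]=cv2.resize(t[150:280,390:490],None,fx=4,fy=4)
cv2.imwrite('pics/p5.png',o)"
```

```text
t 2.4 tcp [ 0.4636 -0.2892  0.2593] jaw yaw deg 95.97 x-axis [ 9.0e-04 -1.1e-03 -1.0e+00] F [ 0.1 -0.7  0.6] w 0.0467 j1,7 [ 0.15  0.48  0.37  2.01 -0.26  0.7   2.36]
shift tool [ 0.0813 -0.0004  0.0003]
turn about tool x 0.24
[243.51861149 313.3672187 ] [439.80224882 214.87934783]
```

View pics/p5.png

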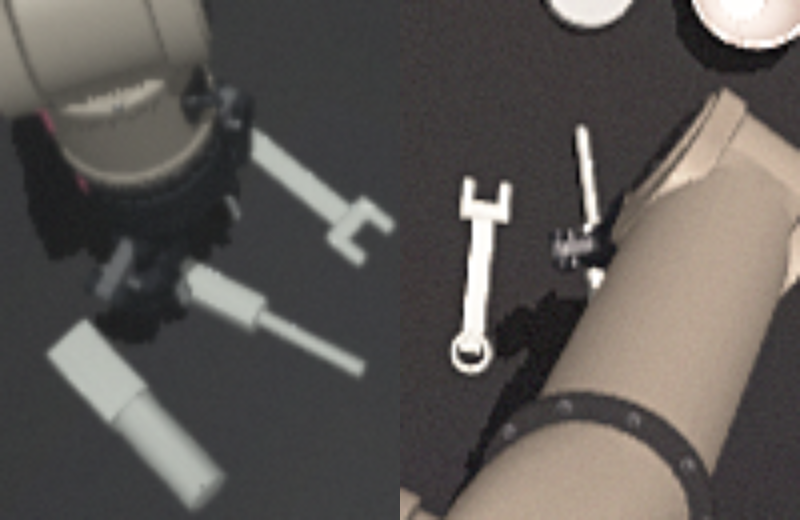

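The fingers straddle the drift's handle: crop at (225,295) in the scene half. The gauge at (100,370) and spanner at (310,170) are clear. Descending.

>>> servo_tool --pt "0.04 0 0 0 -0.1" --pt "0.075 0 0 0 -0.1" --pt "0.083 0 0 0 -0.1" --pt "0.083 0 0 0 -0.1" --pt "0.083 0 0 0 1" --pt "0.083 0 0 0 1" --pt "0.083 0 0 0 1" --pt "0.083 0 0 0 1" --force 90

```text
clock: 3.3
tcp_pos: [0.4655, -0.2885, 0.1795]
orientation: [-1.292, 1.154, 1.282]
contact_force: [-0.9, 1.0, 6.8]
grip_width: 0.0178
```

>>> servo_tool --pt "0 0 0 0 1" --pt "-0.04 0 0 0 1" --pt "-0.09 0 0 0 1" --pt "-0.1 0 0 0 1" --pt "-0.1 0 0 0 1"

```text
clock: 3.8
tcp_pos: [0.4655, -0.2886, 0.2819]
orientation: [-1.296, 1.152, 1.277]
contact_force: [0.3, -0.2, -2.5]
grip_width: 0.0175
```

```bash
python3 -c "
from h import *
go([.464,-.289,.178],.1)
a=grab_frame('scene')[:,:,::-1];t=grab_frame('top')[:,:,::-1]
o=np.zeros((520,800,3),np.uint8)
o[:,:400]=cv2.resize(a[215:345,190:290],None,fx=4,fy=4,interpolation=2);o[:,400:]=cv2.resize(t[150:280,390:490],None,fx=4,fy=4,interpolation=2)
cv2.imwrite('pics/p6.png',o)"
```

```text
t 3.8 tcp [ 0.4655 -0.2886  0.2819] jaw yaw deg 96.13 x-axis [ 0.0112 -0.0038 -0.9999] F [ 0.3 -0.2 -2.5] w 0.0175 j1,7 [ 0.13  0.44  0.39  1.99 -0.25  0.74  2.35]
shift tool [0.1038 0.0027 0.0002]
turn about tool x 0.4
```

View pics/p6.png

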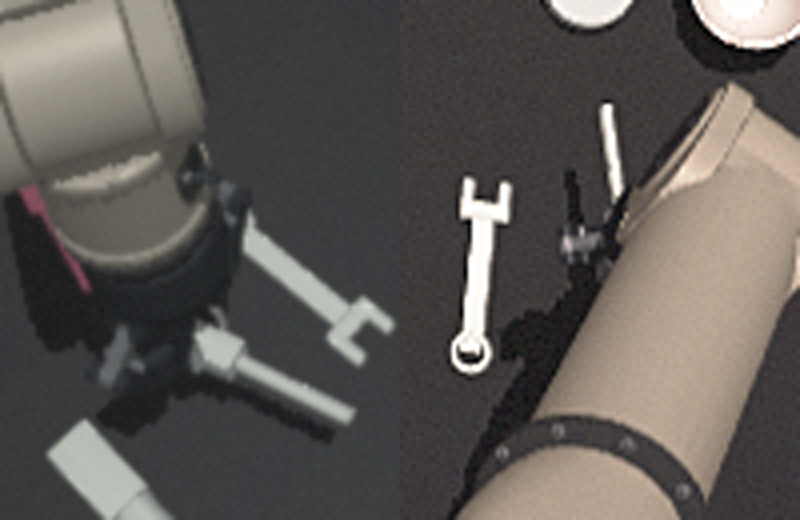

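The drift is held and lifted. Its tip shows in scene at about (276,319) and in top at (441,177). I triangulate the tip relative to the TCP.

```bash
cat >> h.py <<'E'
def tri(a,b):
    P=[camera_params(n)["mtx"]@camera_params(n)["world_to_cam"][:3] for n in("scene","top")]
    X=cv2.triangulatePoints(P[0],P[1],np.array(a,float).reshape(2,1),np.array(b,float).reshape(2,1));return (X[:3]/X[3]).ravel()
E
python3 -c "
from h import *
def S(x,y):return 190+(x-1.5)/4,215+(y-1.5)/4
def T(x,y):return 390+(x-401.5)/4,150+(y-1.5)/4
print('tip',tri(S(348,415),T(606,106)))
for X in ([.5705,-.278,.1124],[.5705,-.278,.1024],[.5705,-.278,.1224]):print(proj('scene',X),proj('top',X), S(348,415),T(606,106))
for o in (S(240,364),T(620,195)):print(o)
X=[.464+.035,-.286,.1124];print(proj('scene',X),proj('top',X))
go([0,0,0])
D=np.array([.6211,.0176]);c,s=np.cos(.0492),np.sin(.0492)
for x,y in((-.088,.262),(-.088,.2),(-.088,.03),(-.17,.02),(-.17,0)):print(x,y,D+[c*x-s*y,s*x+c*y])
"
```

```text
tip [ 0.56739149 -0.27814027  0.11856586]
[277.90083893 319.92313646] [440.57592799 175.39933662] (276.625, 318.375) (441.125, 176.125)
[278.22969651 321.31550309] [439.90224035 175.98578226] (276.625, 318.375) (441.125, 176.125)
[277.56599928 318.50544207] [441.25857454 174.80509224] (276.625, 318.375) (441.125, 176.125)
(249.625, 305.625)
(444.625, 198.375)
[250.54233213 306.78747145] [444.47052942 199.77128608]
t 3.9 tcp [ 0.4645 -0.2877  0.2788] jaw yaw deg 96.15 x-axis [ 0.0055 -0.0013 -1.    ] F [-0.7  0.6 -2.2] w 0.0179 j1,7 [ 0.13  0.45  0.39  2.   -0.25  0.74  2.35]
shift tool [0.2758 0.4325 0.3363]
-0.088 0.262 [0.52032129 0.27495511]
-0.088 0.2 [0.52337046 0.21303013]
-0.088 0.03 [0.53173108 0.04323584]
-0.17 0.02 [0.45032211 0.02921517]
-0.17 0 [0.45130571 0.00923937]
```

>>> servo_tool --pt "0 -0.008 0.04 1 1" --pt "0 -0.016 0.08 2 1" --pt "0 -0.025 0.12 3 1" --pt "0 -0.034 0.16 3 1" --pt "0 -0.042 0.2 3 1" --pt "0 -0.05 0.24 3 1" --pt "0 -0.059 0.28 3 1" --pt "0 -0.063 0.3 3 1"

```text
clock: 4.7
tcp_pos: [0.4943, 0.0214, 0.2766]
orientation: [-1.255, 1.18, 1.251]
contact_force: [-0.2, 0.4, -2.0]
grip_width: 0.0178
```

```bash
python3 -c "
from h import *
go([.520,.275,.275],.047)"
```

```text
t 4.7 tcp [0.4943 0.0214 0.2766] jaw yaw deg 93.43 x-axis [ 2.e-03 -8.e-04 -1.e+00] F [-0.2  0.4 -2. ] w 0.0178 j1,7 [-0.47  0.37  0.37  2.11 -0.21  0.69  1.66]
shift tool [ 0.0014 -0.0408  0.2516]
turn about tool x 0.73
```

>>> servo_tool --pt "0 -0.007 0.04 1 1" --pt "0 -0.013 0.08 1 1" --pt "0 -0.02 0.12 1 1" --pt "0 -0.026 0.16 1 1" --pt "0 -0.033 0.2 1 1" --pt "0 -0.041 0.252 1 1" --pt "0 -0.041 0.252 1 1" --pt "0 -0.041 0.252 1 1"

```text
clock: 5.5
tcp_pos: [0.519, 0.2771, 0.2741]
orientation: [-1.244, 1.19, 1.243]
contact_force: [0.5, -0.6, -2.8]
grip_width: 0.0174
```

```bash
python3 -c "
from h import *
go([.520,.275,.195],.047)
a=grab_frame('scene')[:,:,::-1];t=grab_frame('top')[:,:,::-1]
o=np.zeros((520,800,3),np.uint8)
o[:,:400]=cv2.resize(a[110:240,320:420],None,fx=4,fy=4,interpolation=2);o[:,400:]=cv2.resize(t[125:255,205:305],None,fx=4,fy=4,interpolation=2)
cv2.imwrite('pics/p7.png',o)"
```

```text
t 5.5 tcp [0.519  0.2771 0.2741] jaw yaw deg 92.64 x-axis [-0.0012 -0.0027 -1.    ] F [ 0.5 -0.6 -2.8] w 0.0174 j1,7 [-0.85  0.51  0.33  1.89 -0.22  0.78  1.22]
shift tool [ 0.0791 -0.001  -0.0019]
turn about tool x -0.05
```

View pics/p7.png

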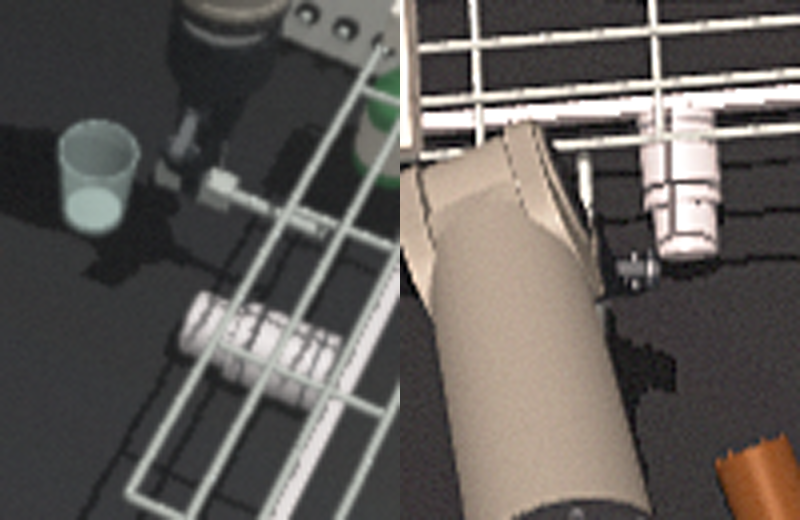

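```bash
python3 -c "
from h import *
for z in(.3,.35,.4,.45):
  print(z,ray('top',205+(525-400)/4,125+122/4,z).round(3),ray('top',205+(580-400)/4,125+230/4,z).round(3))
a=grab_frame('scene')[:,:,::-1]
cv2.imwrite('pics/p8.png',cv2.resize(a[0:200,240:460],None,fx=3,fy=3,interpolation=2))"
```

```text
0.3 [0.603 0.281 0.3  ] [0.532 0.246 0.3  ]
0.35 [0.592 0.271 0.35 ] [0.524 0.237 0.35 ]
0.4 [0.581 0.262 0.4  ] [0.515 0.229 0.4  ]
0.45 [0.57  0.252 0.45 ] [0.507 0.22  0.45 ]
```

View pics/p8.png

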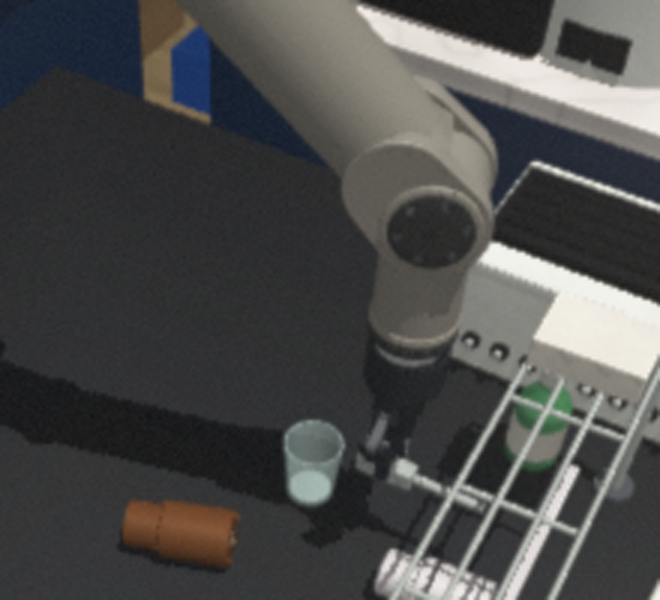

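The wrist housing stays about 25 mm in front of the rack's front wire. In the crop the beaker at (315,460) is beside the fingers but not under them. Lowering next.

>>> servo_tool --pt "0.025 0 0 0 1" --pt "0.05 0 0 0 1" --pt "0.079 0 0 0 1" --pt "0.079 0 0 0 1"

```text
clock: 6.05
tcp_pos: [0.5185, 0.2706, 0.1929]
orientation: [-1.24, 1.201, 1.238]
contact_force: [-0.5, 0.0, -3.0]
grip_width: 0.0178
```

```bash
python3 -c "
from h import *
go([.5315,.05,.195],.0492)
a=grab_frame('scene')[:,:,::-1];t=grab_frame('top')[:,:,::-1]
o=np.zeros((520,800,3),np.uint8)
o[:,:400]=cv2.resize(a[125:255,320:420],None,fx=4,fy=4,interpolation=2);o[:,400:]=cv2.resize(t[125:255,225:325],None,fx=4,fy=4,interpolation=2)
cv2.imwrite('pics/p9.png',o)"
```

```text
t 6.05 tcp [0.5185 0.2706 0.1929] jaw yaw deg 92.16 x-axis [-0.0061 -0.0077 -1.    ] F [-0.5  0.  -3. ] w 0.0178 j1,7 [-0.8   0.63  0.28  1.93 -0.28  0.63  1.26]
shift tool [-0.0005 -0.0047 -0.2209]
turn about tool x -0.66
```

View pics/p9.png

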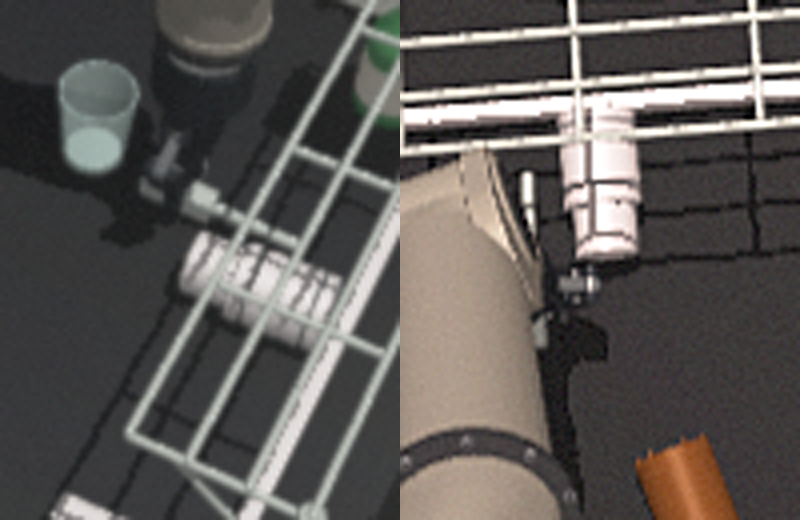

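>>> servo_tool --pt "0 -0.012 0 -0.7 1" --pt "0 -0.012 0 -0.7 1" --pt "0 -0.012 -0.006 -0.7 1" --pt "0 -0.012 -0.012 -0.7 1" --pt "0 -0.012 -0.018 -0.7 1" --pt "0 -0.012 -0.023 -0.7 1" --pt "0 -0.012 -0.028 -0.7 1" --pt "0 -0.012 -0.033 -0.7 1"

```text
clock: 6.95
tcp_pos: [0.5334, 0.2388, 0.1965]
orientation: [-1.249, 1.189, 1.245]
contact_force: [-1.0, 1.2, -0.9]
grip_width: 0.0178
```

```bash
cat >> h.py <<'E'
def dock(): 
    p=np.array(get_obs()["tcp_pos"])[:2]-[.6211,.0176];c,s=np.cos(.0492),np.sin(.0492);print("dock tcp",(c*p[0]+s*p[1]).round(4),(-s*p[0]+c*p[1]).round(4))
E
python3 -c "
from h import *
dock();go([.5411,.05,.195],.0492)"
```

```text
dock tcp -0.0767 0.2252
t 6.95 tcp [0.5334 0.2388 0.1965] jaw yaw deg 92.88 x-axis [-0.001  -0.0043 -1.    ] F [-1.   1.2 -0.9] w 0.0178 j1,7 [-0.74  0.62  0.28  1.93 -0.27  0.63  1.33]
shift tool [ 0.0023  0.0018 -0.1889]
turn about tool x 0.06
```

>>> servo_tool --pt "0 0.003 -0.006 0 1" --pt "0 0.003 -0.012 0 1" --pt "0 0.003 -0.018 0 1" --pt "0 0.003 -0.024 0 1" --pt "0 0.003 -0.03 0 1" --pt "0 0.003 -0.036 0 1" --pt "0 0.003 -0.042 0 1" --pt "0 0.003 -0.048 0 1"

```text
clock: 7.75
tcp_pos: [0.5329, 0.1902, 0.1967]
orientation: [-1.249, 1.189, 1.245]
contact_force: [-0.4, -1.1, -1.4]
grip_width: 0.0178
```

>>> servo_tool --pt "0 0 -0.006 0 1" --pt "0 0 -0.012 0 1" --pt "0 0 -0.018 0 1" --pt "0 0 -0.024 0 1" --pt "0 0 -0.03 0 1" --pt "0 0 -0.036 0 1" --pt "0 0 -0.042 0 1" --pt "0 0 -0.048 0 1"

```text
clock: 8.55
tcp_pos: [0.5353, 0.1418, 0.1969]
orientation: [-1.249, 1.189, 1.245]
contact_force: [0.7, -0.2, -1.9]
grip_width: 0.0171
```

```bash
python3 -c "
from h import *
dock();go([.5411,.05,.195],.0492)
a=grab_frame('scene')[:,:,::-1];t=grab_frame('top')[:,:,::-1]
o=np.zeros((520,800,3),np.uint8)
o[:,:400]=cv2.resize(a[150:280,320:420],None,fx=4,fy=4,interpolation=2);o[:,400:]=cv2.resize(t[125:255,270:370],None,fx=4,fy=4,interpolation=2)
cv2.imwrite('pics/p10.png',o)"
```

```text
dock tcp -0.0796 0.1282
t 8.55 tcp [0.5353 0.1418 0.1969] jaw yaw deg 92.88 x-axis [-9.0e-04 -4.3e-03 -1.0e+00] F [ 0.7 -0.2 -1.9] w 0.0171 j1,7 [-0.58  0.58  0.27  2.01 -0.26  0.59  1.48]
shift tool [ 0.0023 -0.0012 -0.0919]
turn about tool x 0.06
```

View pics/p10.png

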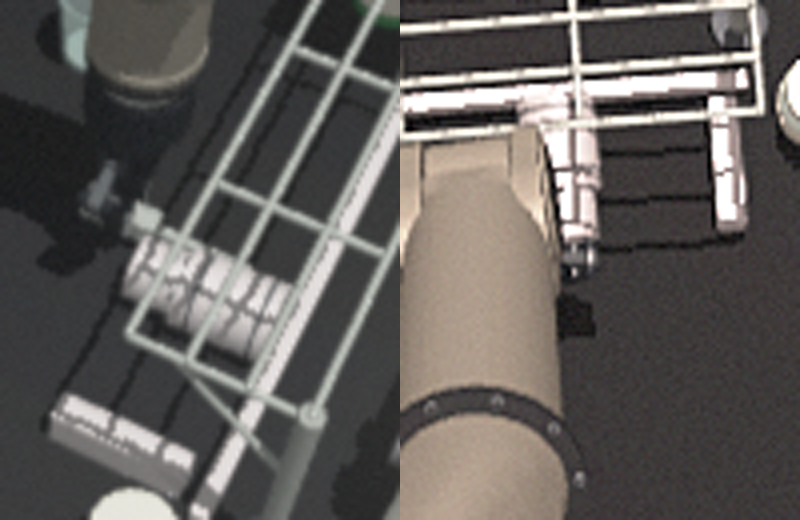

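Cell rolling and staying parallel to the lane, with its drum at crop (570,150) and the rail face at (712,150), so about 85–90 mm remain. Continuing.

>>> servo_tool --pt "0 0 -0.006 0 1" --pt "0 0 -0.012 0 1" --pt "0 0 -0.018 0 1" --pt "0 0 -0.024 0 1" --pt "0 0 -0.03 0 1" --pt "0 0 -0.036 0 1" --pt "0 0 -0.042 0 1" --pt "0 0 -0.048 0 1"

```text
clock: 9.45
tcp_pos: [0.5377, 0.0925, 0.1972]
orientation: [-1.248, 1.19, 1.243]
contact_force: [0.4, 0.2, -1.7]
grip_width: 0.018
```

>>> servo_tool --pt "0 0 -0.005 0 1" --pt "0 0 -0.01 0 1" --pt "0 0 -0.014 0 1" --pt "0 0 -0.018 0 1" --pt "0 0 -0.021 0 1" --pt "0 0 -0.024 0 1" --pt "0 0 -0.027 0 1" --pt "0 0 -0.03 0 1"

```text
clock: 10.25
tcp_pos: [0.5392, 0.0624, 0.1973]
orientation: [-1.248, 1.19, 1.244]
contact_force: [0.0, 0.1, -1.7]
grip_width: 0.0178
```

```bash
python3 -c "
from h import *
dock();go([.5411,.05,.195],.0492)"
```

```text
dock tcp -0.0796 0.0488
t 10.25 tcp [0.5392 0.0624 0.1973] jaw yaw deg 92.8 x-axis [-0.001  -0.0049 -1.    ] F [ 0.   0.1 -1.7] w 0.0178 j1,7 [-0.44  0.57  0.26  2.03 -0.25  0.57  1.62]
shift tool [ 0.0023 -0.0013 -0.0125]
turn about tool x -0.02
```

>>> servo_tool --pt "0 0 -0.002 0 1" --pt "0 0 -0.004 0 1" --pt "0 0 -0.006 0 1" --pt "0 0 -0.008 0 1" --pt "0 0 -0.009 0 1" --pt "0 0 -0.01 0 1" --pt "0 0 -0.011 0 1" --pt "0 0 -0.012 0 1"

```text
clock: 11.05
tcp_pos: [0.5398, 0.0511, 0.1974]
orientation: [-1.249, 1.189, 1.245]
contact_force: [-0.6, 3.2, -1.6]
grip_width: 0.0173
```

>>> servo_tool --pt "0 0 -0.001 0 1" --pt "0 0 -0.002 0 1" --pt "0 0 -0.003 0 1" --pt "0 0 -0.003 0 1"

```text
clock: 11.45
tcp_pos: [0.5402, 0.0496, 0.1975]
orientation: [-1.25, 1.186, 1.247]
contact_force: [0.8, 7.1, -2.7]
grip_width: 0.0177
```

```bash
python3 -c "
from h import *
dock();go([.5411,.05,.195],.0492)"
```

```text
dock tcp -0.0792 0.036
t 11.45 tcp [0.5402 0.0496 0.1975] jaw yaw deg 93.03 x-axis [-3.0e-04 -2.6e-03 -1.0e+00] F [ 0.8  7.1 -2.7] w 0.0177 j1,7 [-0.41  0.57  0.26  2.03 -0.25  0.57  1.65]
shift tool [ 0.0025 -0.0009  0.0003]
turn about tool x 0.21
```

>>> servo_tool --pt "0 0 0.004 0 1" --pt "0 0 0.012 0 1" --pt "0 0 0.02 0 1" --pt "0 0.025 0.02 0 1" --pt "0 0.05 0.02 0 1" --pt "0 0.08 0.02 0 1" --pt "0 0.1 0.02 0 1" --pt "0 0.1 0.02 0 1"

```text
clock: 12.25
tcp_pos: [0.4362, 0.064, 0.1971]
orientation: [-1.248, 1.19, 1.25]
contact_force: [0.6, -0.3, -2.8]
grip_width: 0.0175
```

```bash
python3 -c "
from h import *
dock()
D=np.array([.6211,.0176]);c,s=np.cos(.0492),np.sin(.0492);x,y=-.178,.0005
go([*(D+[c*x-s*y,s*x+c*y]),.1985],.0492)"
```

```text
dock tcp -0.1824 0.0554
t 12.25 tcp [0.4362 0.064  0.1971] jaw yaw deg 93.02 x-axis [-0.0046 -0.0034 -1.    ] F [ 0.6 -0.3 -2.8] w 0.0175 j1,7 [-0.5   0.46  0.26  2.26 -0.25  0.45  1.58]
shift tool [-0.0012 -0.0042 -0.055 ]
turn about tool x 0.2
```

>>> servo_tool --pt "0 0 -0.02 0 1" --pt "-0.001 -0.004 -0.04 0 1" --pt "-0.001 -0.004 -0.055 0 1" --pt "-0.001 -0.004 -0.055 0 1" --pt "-0.001 -0.004 -0.055 0 1"

```text
clock: 12.75
tcp_pos: [0.4436, 0.0095, 0.1984]
orientation: [-1.248, 1.19, 1.249]
contact_force: [0.2, -0.1, -2.0]
grip_width: 0.0176
```

```bash
python3 -c "
from h import *
dock()
D=np.array([.6211,.0176]);c,s=np.cos(.0492),np.sin(.0492);x,y=-.178,.0005
go([*(D+[c*x-s*y,s*x+c*y]),.1985],.0492)
a=grab_frame('scene')[:,:,::-1];t=grab_frame('top')[:,:,::-1]
cv2.imwrite('pics/s11.png',a);cv2.imwrite('pics/t11.png',t)
for X in([-.055,.0,.03],[-.073,0,.03]):
  w=[*(D+[c*X[0]-s*X[1],s*X[0]+c*X[1]]),X[2]];print(proj('scene',w),proj('top',w))
o=np.zeros((520,800,3),np.uint8)
o[:,:400]=cv2.resize(a[180:280,305:382],(400,520),interpolation=2);o[:,400:]=cv2.resize(t[130:230,295:372],(400,520),interpolation=2)
cv2.imwrite('pics/p11.png',o)"
```

```text
dock tcp -0.1777 0.0007
t 12.75 tcp [0.4436 0.0095 0.1984] jaw yaw deg 92.97 x-axis [-0.004  -0.0033 -1.    ] F [ 0.2 -0.1 -2. ] w 0.0176 j1,7 [-0.37  0.46  0.25  2.26 -0.25  0.46  1.7 ]
shift tool [-0.0001  0.0003 -0.0002]
turn about tool x 0.15
[338.51012804 240.09476911] [339.60670487 183.5942403 ]
[332.83049512 237.37827592] [340.02630664 189.37761676]
```

View pics/p11.png

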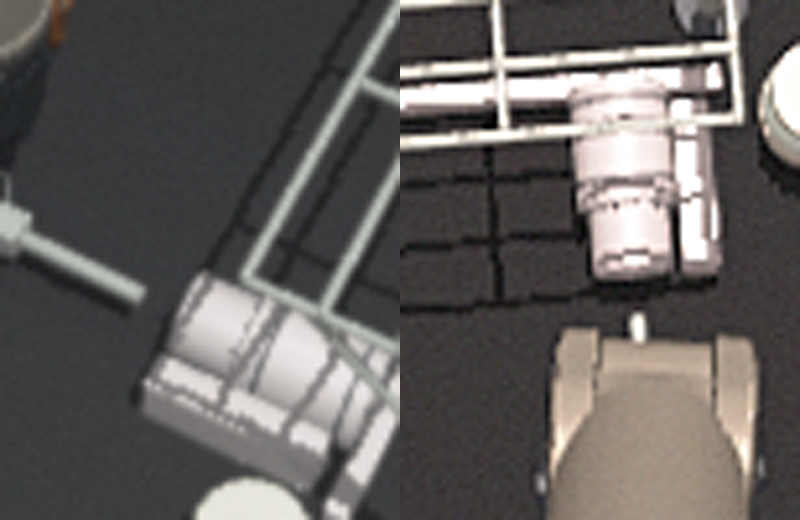

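In top, the neck's centre is at crop (633,260) and the drift tip at (639,320), so the tip is about 2–3 mm to the right. The scene view suggests the tip is somewhat high. I measure it by mask.

```bash
python3 - <<'E'
from h import *
D=np.array([.6211,.0176]);c,s=np.cos(.0492),np.sin(.0492)
W=lambda x,y,z:[*(D+[c*x-s*y,s*x+c*y]),z]
S=cv2.imread('pics/s11.png',0);T=cv2.imread('pics/t11.png',0)
# scene: nose cross-section centroids by column; top: by row
print("scene")
for u in range(306,336):
    v=np.clip(S[222:244,u].astype(float)-85,0,None);print(u,(222+(v*np.arange(22)).sum()/max(v.sum(),1)).round(2),int(v.sum()),end=' | ')
print("\ntop")
for r in range(187,199):
    v=np.clip(T[r,333:349].astype(float)-110,0,None);print(r,(333+(v*np.arange(16)).sum()/max(v.sum(),1)).round(2),int(v.sum()),end=' | ')
print("\nneck")
for r in range(172,184,2):
    k=np.where(T[r,328:352]>110)[0];print(r,k+328)
for x in(-.145,-.1,-.085,-.073):print(x,proj('scene',W(x,0,.03)).round(2),proj('top',W(x,0,.03)).round(2),proj('scene',W(x,0,.04)).round(2))
for X in ([-.05,-.03,.036],[-.05,-.052,.036],[.05,-.052,.036]):print(proj('scene',W(*X)).round(1),proj('top',W(*X)).round(1))
E
```

```text
scene
306 223.95 503 | 307 224.1 528 | 308 223.83 467 | 309 224.07 448 | 310 224.51 433 | 311 226.03 288 | 312 226.48 277 | 313 227.03 286 | 314 227.37 304 | 315 227.96 304 | 316 228.37 309 | 317 228.93 307 | 318 229.37 304 | 319 229.95 304 | 320 230.37 309 | 321 230.93 307 | 322 231.36 314 | 323 231.86 325 | 324 232.36 311 | 325 232.87 325 | 326 233.37 320 | 327 233.88 324 | 328 234.34 321 | 329 234.85 324 | 330 235.34 316 | 331 235.7 279 | 332 235.63 118 | 333 222.0 0 | 334 222.0 0 | 335 222.0 0 | 
top
187 333.0 0 | 188 333.0 0 | 189 333.0 0 | 190 340.42 102 | 191 340.29 312 | 192 340.21 354 | 193 340.35 328 | 194 340.55 298 | 195 339.71 255 | 196 340.06 536 | 197 341.01 800 | 198 340.96 882 | 
neck
172 [331 332 333 334 335 336 337 338 339 340 341 342 343 344 345 346 349 350
 351]
174 [332 333 334 335 336 337 338 339 340 341 342 343 344 345 346 349 350 351]
176 [332 333 334 335 336 337 338 339 340 341 342 343 344 345 346 349 350 351]
178 [332 333 334 335 336 337 338 339 340 343 344 345 346 349 350 351]
180 [332 333 334 335 336 337 338 339 340 341 342 343 344 345 346 349 350 351]
182 [333 334 335 336 337 338 339 340 341]
-0.145 [310.58 226.74] [341.72 212.66] [310.55 224.94]
-0.1 [324.4  233.35] [340.66 198.08] [324.47 231.58]
-0.085 [329.07 235.58] [340.31 193.24] [329.18 233.82]
-0.073 [332.83 237.38] [340.03 189.38] [332.96 235.63]
[335.3 248.2] [349.3 181. ]
[331.6 254.5] [356.4 180.5]
[364.9 270.9] [354.  148.5]
```

The drift is level and about 4 mm high, and about 1 mm off sideways. I correct both and insert.

>>> servo_tool --pt "0.0035 0 0.001 0 1" --pt "0.0035 0 0.001 0 1" --pt "0.0035 -0.004 0.001 0 1" --pt "0.0035 -0.008 0.001 0 1" --pt "0.0035 -0.012 0.001 0 1" --pt "0.0035 -0.016 0.001 0 1" --pt "0.0035 -0.02 0.001 0 1"

```text
clock: 13.55
tcp_pos: [0.4637, 0.0123, 0.1947]
orientation: [-1.249, 1.189, 1.25]
contact_force: [-0.5, 0.8, -2.8]
grip_width: 0.0176
```

>>> servo_tool --pt "0 -0.002 0 0 1" --pt "0 -0.005 0 0 1" --pt "0 -0.008 0 0 1" --pt "0 -0.011 0 0 1"

```text
clock: 13.95
tcp_pos: [0.4749, 0.0129, 0.1946]
orientation: [-1.249, 1.189, 1.251]
contact_force: [-1.3, 0.0, -1.9]
grip_width: 0.0174
```

```bash
python3 -c "
from h import *
dock();go([.5411,.01,.195],.0492)"
```

```text
dock tcp -0.1463 0.0025
t 13.95 tcp [0.4749 0.0129 0.1946] jaw yaw deg 93.07 x-axis [-0.0044 -0.0031 -1.    ] F [-1.3  0.  -1.9] w 0.0174 j1,7 [-0.36  0.5   0.25  2.19 -0.25  0.49  1.7 ]
shift tool [-0.0007 -0.066  -0.0064]
turn about tool x 0.26
```

>>> servo_tool --pt "0 -0.003 -0.001 0 1" --pt "0 -0.006 -0.001 0 1" --pt "0 -0.009 -0.001 0 1"

```text
clock: 14.25
tcp_pos: [0.4809, 0.0125, 0.1936]
orientation: [-1.245, 1.195, 1.258]
contact_force: [-10.0, 1.5, 3.2]
grip_width: 0.0175
```

>>> servo_tool --pt "0 -0.003 0 0 1" --pt "0 -0.006 0 0 1" --pt "0 -0.009 0 0 1"

```text
clock: 14.55
tcp_pos: [0.4868, 0.0129, 0.1927]
orientation: [-1.241, 1.201, 1.266]
contact_force: [-12.9, 0.8, 7.7]
grip_width: 0.0178
```

>>> servo_tool --pt "0 -0.003 0 0 1" --pt "0 -0.006 0 0 1" --pt "0 -0.009 0 0 1"

```text
clock: 14.85
tcp_pos: [0.4923, 0.0131, 0.1916]
orientation: [-1.236, 1.208, 1.273]
contact_force: [-14.0, -0.8, 7.8]
grip_width: 0.0177
```

```bash
python3 -c "
from h import *
dock();go([.5411,.01,.195],.0492)"
```

```text
dock tcp -0.1289 0.0018
t 14.85 tcp [0.4923 0.0131 0.1916] jaw yaw deg 93.16 x-axis [-0.0326 -0.0029 -0.9995] F [-14.   -0.8   7.8] w 0.0177 j1,7 [-0.35  0.53  0.25  2.14 -0.25  0.54  1.71]
shift tool [-0.0049 -0.0484 -0.0058]
turn about tool x 0.35
```

The force has pitched the nose slightly down: upward force 8 N, tilt 1.9°. I raise it a few millimetres to centre it in the bore, then continue in one longer call.

>>> servo_tool --pt "-0.002 0 0 0 1" --pt "-0.004 0 0 0 1" --pt "-0.005 -0.002 0 0 1" --pt "-0.0055 -0.005 0 0 1" --pt "-0.0055 -0.008 0 0 1" --pt "-0.006 -0.011 0 0 1" --pt "-0.006 -0.014 0 0 1" --pt "-0.006 -0.016 0 0 1"

```text
clock: 15.65
tcp_pos: [0.506, 0.0139, 0.196]
orientation: [-1.232, 1.214, 1.279]
contact_force: [-8.1, 0.8, -1.4]
grip_width: 0.0177
```

```bash
python3 -c "
from h import *
dock();go([.5411,.01,.195],.0492)"
```

```text
dock tcp -0.1151 0.002
t 15.65 tcp [0.506  0.0139 0.196 ] jaw yaw deg 93.18 x-axis [-0.0404 -0.0031 -0.9992] F [-8.1  0.8 -1.4] w 0.0177 j1,7 [-0.35  0.54  0.25  2.1  -0.24  0.57  1.71]
shift tool [-0.0004 -0.0348 -0.0058]
turn about tool x 0.37
```

>>> servo_tool --pt "0 -0.003 0 0 1" --pt "-0.0003 -0.006 0 0 1" --pt "-0.0004 -0.009 0 0 1" --pt "-0.0005 -0.012 0 0 1" --pt "-0.0005 -0.012 0 0 1"

```text
clock: 16.15
tcp_pos: [0.5149, 0.0144, 0.1949]
orientation: [-1.228, 1.221, 1.287]
contact_force: [-11.5, -0.2, 4.0]
grip_width: 0.0173
```

```bash
python3 -c "
from h import *
dock();go([.5411,.01,.195],.0492)"
```

```text
dock tcp -0.1062 0.0021
t 16.15 tcp [0.5149 0.0144 0.1949] jaw yaw deg 93.2 x-axis [-0.0501 -0.0033 -0.9987] F [-11.5  -0.2   4. ] w 0.0173 j1,7 [-0.35  0.55  0.25  2.08 -0.24  0.59  1.71]
shift tool [-0.0014 -0.0258 -0.0059]
turn about tool x 0.38
```

>>> servo_tool --pt "-0.0025 0 0 0 1" --pt "-0.003 -0.003 0 0 1" --pt "-0.003 -0.006 0 0 1" --pt "-0.0035 -0.009 0 0 1" --pt "-0.0035 -0.012 0 0 1" --pt "-0.0035 -0.012 0 0 1"

```text
clock: 16.75
tcp_pos: [0.5194, 0.0146, 0.195]
orientation: [-1.216, 1.237, 1.304]
contact_force: [-24.9, 0.7, 6.7]
grip_width: 0.0172
```

```bash
python3 -c "
from h import *
dock();go([.5411,.01,.195],.0492)
t=grab_frame('top')[:,:,::-1];cv2.imwrite('pics/t12.png',t)
T=cv2.cvtColor(t,6);print(T[128:150,330:350])"
```

```text
dock tcp -0.1017 0.0021
t 16.75 tcp [0.5194 0.0146 0.195 ] jaw yaw deg 93.21 x-axis [-0.0733 -0.0038 -0.9973] F [-24.9   0.7   6.7] w 0.0172 j1,7 [-0.35  0.56  0.26  2.06 -0.24  0.62  1.7 ]
shift tool [-0.0016 -0.0214 -0.0059]
turn about tool x 0.4
[[228 184 170 163 148 139 126 126 112 103  81  71  63  52  56  56  55  41
  115 137]
 [ 53  52  56  57  48  51  51  39  45  49  49  50  48  51  53  47  55  53
  138 143]
 [ 61  50  50  51  63  57  54  58  57  56  58  62  60  63  58  63  59  58
  142 143]
 [ 59  54  62  56  57  58  59  61  57  62  60  62  57  68  62  58  62  31
  146 141]
 [ 53  63  65  60  60  64  62  65  54  59  59  57  64  61  62  59  63  18
  115 145]
 [ 59  56  60  56  60  61  56  57  59  55  59  61  59  66  54  58  65  44
   71 146]
 [ 57  57  58  57  55  49  52  52  54  57  58  57  61  62  58  60  59  60
   39 121]
 [ 60  59  59  52  42  34  72  71  45  52  62  59  65  64  58  64  60  65
   44  69]
 [ 59  61  47  94 203 245 254 242 197  74  56  60  58  57  57  59  63  59
   55  42]
 [ 57  56  53 182 254 255 255 255 253  88  43  56  60  57  49  50  50  45
   47  48]
 
[... 319 characters left out ...]
  75  72
   60  52]
 [116 115  88 121 205 227 249 248 234  98  20  18  12  19  11  15  32  43
   68  63]
 [ 16  15   0 108 190 223 235 230 212 145 174 255 226 255 255 255 255 255
  255 147]
 [254 255 255 137 140 176 237 240 219 239 252 255 238 255 255 255 255 255
  255 185]
 [255 255 255 227 233 248 255 255 255 255 249 248 220 243 245 253 255 255
  255 181]
 [240 239 241 245 252 255 255 255 255 254 248 250 244 238 222 217 250 254
  255 168]
 [224 237 242 239 228 239 240 247 239 226 211 211 205 193 196 196 133 116
  114 120]
 [198 180 180 168 175 191 218 228 220 202 180 185 174 163 149 141  85  47
   40  34]
 [145 185 186 200 228 240 255 255 255 251 241 239 238 235 209 171  70 170
  254 255]]
```

```bash
python3 -c "
from h import *
D=np.array([.6211,.0176]);c,s=np.cos(.0492),np.sin(.0492)
for z in(.03,.04):
  p=ray('top',335.8,135.8-.3,z)[:2]-D;print(z,c*p[0]+s*p[1],-s*p[0]+c*p[1])"
```

```text
0.03 0.09661486717883667 0.0009829812437290386
0.04 0.09408373327614858 0.0011217778524762797
```

>>> servo_tool --pt "-0.002 -0.003 0 0 1" --pt "-0.002 -0.006 0 0 1" --pt "-0.002 -0.009 0 0 1" --pt "-0.002 -0.009 0 0 1"

```text
clock: 17.2
tcp_pos: [0.5225, 0.0147, 0.1943]
orientation: [-1.207, 1.251, 1.317]
contact_force: [-21.5, 0.6, 6.5]
grip_width: 0.0175
```

```bash
python3 -c "
from h import *
dock();go([.5411,.01,.195],.0492)
t=grab_frame('top')[:,:,::-1]
T=cv2.cvtColor(t,6);print(T[133:140,330:342])"
```

```text
dock tcp -0.0986 0.002
t 17.2 tcp [0.5225 0.0147 0.1943] jaw yaw deg 93.22 x-axis [-0.0911 -0.0043 -0.9958] F [-21.5   0.6   6.5] w 0.0175 j1,7 [-0.35  0.57  0.26  2.05 -0.24  0.65  1.7 ]
shift tool [-0.0024 -0.0181 -0.0058]
turn about tool x 0.4
[[ 59  60  58  58  58  55  62  56  57  61  64  60]
 [ 56  59  54  60  62  57  51  53  56  59  62  60]
 [ 57  61  60  51  40  28  73  74  47  46  58  59]
 [ 57  59  51  95 199 244 254 246 199  73  53  60]
 [ 56  56  56 180 253 255 255 255 254  89  50  52]
 [ 57  47  47 210 247 253 255 255 250  78  32  32]
 [ 35  39  30 174 224 243 253 247 239 134 192 237]]
```

Piston at its end stop: force over 20 N and no further motion, end at dock x about 94 mm. I withdraw along the nose's own axis.

>>> servo_tool --pt "0 0.003 0 0 1" --pt "0 0.007 0 0 1" --pt "0 0.012 0 0 1" --pt "0 0.017 0 0 1" --pt "0 0.022 0 0 1" --pt "0 0.027 0 0 1" --pt "0 0.032 0 0 1"

```text
clock: 17.95
tcp_pos: [0.49, 0.0128, 0.1971]
orientation: [-1.207, 1.251, 1.318]
contact_force: [0.3, 0.1, -1.9]
grip_width: 0.0174
```

```bash
python3 -c "
from h import *
dock();go([.44,.01,.195],.0492)"
```

```text
dock tcp -0.1312 0.0017
t 17.95 tcp [0.49   0.0128 0.1971] jaw yaw deg 93.21 x-axis [-0.0917 -0.0044 -0.9958] F [ 0.3  0.1 -1.9] w 0.0174 j1,7 [-0.36  0.53  0.26  2.12 -0.24  0.61  1.7 ]
shift tool [ 0.0067  0.0496 -0.    ]
turn about tool x 0.39
```

>>> servo_tool --pt "0 0.005 0 0 1" --pt "0 0.01 0 0 1" --pt "0 0.016 0 0 1" --pt "0 0.022 0 0 1" --pt "0 0.028 0 0 1" --pt "0 0.036 0 0 1" --pt "0 0.045 0 0 1" --pt "0 0.045 0 0 1"

```text
clock: 18.75
tcp_pos: [0.4436, 0.0101, 0.2012]
orientation: [-1.206, 1.253, 1.319]
contact_force: [0.5, -0.1, -2.2]
grip_width: 0.0171
```

```bash
python3 -c "
from h import *
dock();go([.49,-.09,.26],.0492)"
```

```text
dock tcp -0.1776 0.0012
t 18.75 tcp [0.4436 0.0101 0.2012] jaw yaw deg 93.2 x-axis [-0.0935 -0.0044 -0.9956] F [ 0.5 -0.1 -2.2] w 0.0171 j1,7 [-0.37  0.47  0.26  2.23 -0.23  0.57  1.69]
shift tool [-0.0624 -0.035  -0.1025]
turn about tool x 0.38
```

>>> servo_tool --pt "-0.015 0 0 0 1" --pt "-0.015 -0.003 -0.03 0 1" --pt "-0.015 -0.007 -0.06 0 1" --pt "-0.015 -0.01 -0.09 0 1" --pt "-0.015 -0.014 -0.111 0 1" --pt "-0.015 -0.014 -0.111 0 1" --pt "-0.015 -0.014 -0.111 0 1"

```text
clock: 19.45
tcp_pos: [0.4652, -0.1, 0.2147]
orientation: [-1.205, 1.253, 1.318]
contact_force: [0.2, 0.9, -1.8]
grip_width: 0.0176
```

```bash
python3 -c "
from h import *
go([.465,-.10,.182])"
```

```text
t 19.45 tcp [ 0.4652 -0.1     0.2147] jaw yaw deg 93.14 x-axis [-0.0936 -0.0041 -0.9956] F [ 0.2  0.9 -1.8] w 0.0176 j1,7 [-0.16  0.48  0.29  2.15 -0.2   0.63  1.9 ]
shift tool [ 0.0325 -0.0029 -0.    ]
```

>>> servo_tool --pt "0.008 0 0 0 1" --pt "0.016 -0.001 0 0 1" --pt "0.024 -0.002 0 0 1" --pt "0.03 -0.003 0 0 1" --pt "0.034 -0.003 0 0 1" --pt "0.037 -0.003 0 0 1" --pt "0.04 -0.003 0 0 1" --pt "0.04 -0.003 0 0 1"

```text
clock: 20.25
tcp_pos: [0.4643, -0.1003, 0.1782]
orientation: [-1.201, 1.252, 1.319]
contact_force: [-14.7, 5.3, 60.6]
grip_width: 0.0176
```

```bash
python3 -c "
from h import *
go([.465,-.10,.182])"
```

```text
t 20.25 tcp [ 0.4643 -0.1003  0.1782] jaw yaw deg 93.06 x-axis [-0.0944 -0.0012 -0.9955] F [-14.7   5.3  60.6] w 0.0176 j1,7 [-0.13  0.55  0.26  2.16 -0.24  0.55  1.93]
shift tool [-0.0038 -0.0003  0.0003]
```

>>> servo_tool --pt "-0.001 0 0 0 1" --pt "-0.002 0 0 0 1" --pt "-0.003 0 0 0 0.4" --pt "-0.003 0 0 0 0" --pt "-0.003 0 0 0 -0.2" --pt "-0.003 0 0 0 -0.2" --pt "-0.003 0 0 0 -0.2" --pt "-0.003 0 0 0 -0.2"

```text
clock: 21.05
tcp_pos: [0.4646, -0.1003, 0.1811]
orientation: [-1.201, 1.252, 1.319]
contact_force: [-0.1, -0.3, 0.1]
grip_width: 0.0514
```

>>> servo_tool --pt "-0.02 0 0 0 -0.2" --pt "-0.06 -0.003 0 0 -0.2" --pt "-0.1 -0.008 0 0 -0.2" --pt "-0.15 -0.012 0 0 -0.2" --pt "-0.2 -0.015 0 0 -0.2" --pt "-0.2 -0.015 0 0 -0.2"

```text
clock: 21.65
tcp_pos: [0.5011, -0.0999, 0.3852]
orientation: [-1.208, 1.244, 1.31]
contact_force: [0.0, -0.3, -0.4]
grip_width: 0.0512
```

```bash
python3 -c "
from h import *
go([.465,-.10,.182])"
```

```text
t 21.65 tcp [ 0.5011 -0.0999  0.3852] jaw yaw deg 93.05 x-axis [-0.0825 -0.0013 -0.9966] F [ 0.  -0.3 -0.4] w 0.0512 j1,7 [-0.25  0.26  0.38  1.96 -0.1   1.03  1.8 ]
shift tool [0.2055 0.0192 0.0012]
```

>>> servo_tool --pt "-0.03 0.03 0.04 0 -0.2" --pt "-0.03 0.04 0.09 0 -0.2" --pt "-0.03 0.04 0.14 0 -0.2" --pt "-0.03 0.03 0.19 0 -0.2" --pt "-0.03 0.03 0.24 0 -0.2" --pt "-0.03 0.03 0.27 0 -0.2" --pt "-0.03 0.03 0.27 0 -0.2"

```text
clock: 22.35
tcp_pos: [0.4581, 0.1742, 0.418]
orientation: [-1.213, 1.238, 1.318]
contact_force: [-0.3, 0.4, -0.2]
grip_width: 0.0511
```

```bash
python3 -c "
from h import *
go([.465,-.10,.182])
a=grab_frame('scene')[:,:,::-1];t=grab_frame('top')[:,:,::-1]
cv2.imwrite('pics/sF.png',a);cv2.imwrite('pics/tF.png',t)
o=np.zeros((560,800,3),np.uint8)
o[:,:400]=cv2.resize(a[160:370,230:380],(400,560),interpolation=2);o[:,400:]=cv2.resize(t[120:260,310:410],(400,560),interpolation=2)
cv2.imwrite('pics/p12.png',o)"
```

```text
t 22.35 tcp [0.4581 0.1742 0.418 ] jaw yaw deg 93.58 x-axis [-8.310e-02 -1.000e-04 -9.965e-01] F [-0.3  0.4 -0.2] w 0.0511 j1,7 [-0.63  0.18  0.17  1.96 -0.08  1.09  1.21]
shift tool [ 0.2346 -0.0092 -0.2753]
```

View pics/p12.png

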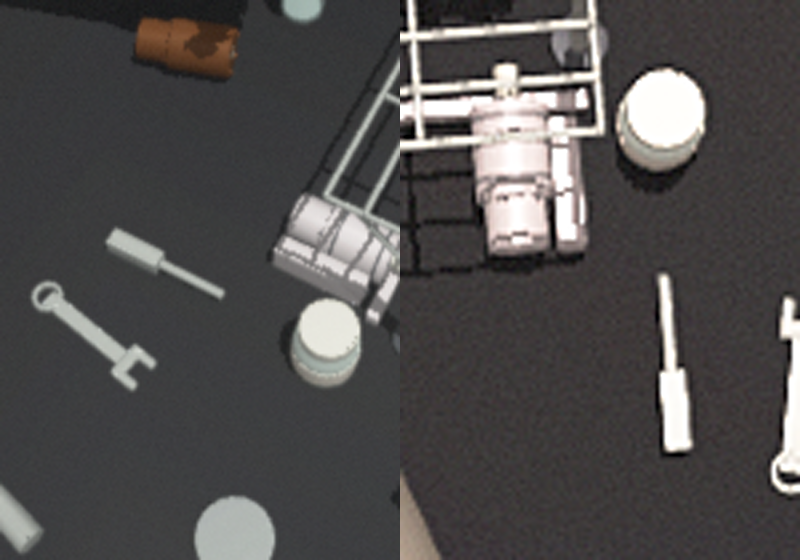

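The drift lies flat on open bench at crop (672,380), clear of the cell. The piston stands out at (505,78), and the cell's drum is beside the rail at about (550,150). I check the seating numerically.

```bash
python3 -c "
from h import *
T=cv2.imread('pics/tF.png',0);A=cv2.imread('pics/t12.png',0)
for r in (156,160,164,172,176,180):print(r,T[r,324:356],'| before',A[r,342:352])
D=np.array([.6211,.0176]);c,s=np.cos(.0492),np.sin(.0492)
W=lambda x,y,z:[*(D+[c*x-s*y,s*x+c*y]),z]
for x in(-.036,.0,.02):print(x,[proj('top',W(x,y,z)).round(1) for y,z in((.03,.03),(-.03,.03),(-.03,.036),(.024,.03),(-.024,.03))])
"
```

```text
156 [128 122 112  66 120 105 162 195 204 213 232 237 249 255 255 255 250 244
 242 243 234 229 180 103 128 121 121 125 137 150 124  59] | before [246 242 239 230 176  80 126 122 118 129]
160 [ 60  60  54  44 105 188 210 227 231 233 237 243 249 254 254 254 249 242
 242 240 232 228 210 128 255 255 255 255 176 142 162  63] | before [231 236 232 216 203 111 255 255 255 255]
164 [ 39  53  45  43  66 155 158 133 155 174 118 103 108 144 156 151 130 125
 117 125 207 193 164 114 241 255 255 255 255 160 154  98] | before [175 180 174 175 176 174 172 178 177 168]
172 [ 58  55  61  65  28  22   2 156 196 219 229 234 237 247 254 255 251 245
 239 235 233 230 131  50  33 255 255 255 255 170 124 255] | before [155 158 156 158 152 155 149 153 164 174]
176 [ 44  49  50  45  45  30  32  83 189 214 226 233 236 247 255 255 255 249
 242 236 231 225 207  70   9 255 255 255 255 254 154 149] | before [159 158 160 159 156 152 154 151 153 144]
180 [ 55  59  57  56  54  54  56  53 153 126 196 188 191 167 254 255 251 235
 234 157 138 146 143  81   9 117 143 129 128 131 133 144] | before [159 154 158 158 157 157 153 153 151 149]
-0.036 [array([329.4, 178.2]), array([348.9, 176.8]), array([348.9, 176.5]), array([331.4, 178.1]), array([346.9, 176.9])]
0.0 [array([328.6, 166.7]), array([348. , 165.3]), array([348.1, 164.9]), array([330.6, 166.6]), array([346.1, 165.5])]
0.02 [array([328.2, 160.4]), array([347.6, 159. ]), array([347.6, 158.6]), array([330.1, 160.2]), array([345.6, 159.1])]
```

```bash
python3 -c "
from bench import *
print(hand_in(),get_obs()['clock'])"
```

```text
the job is handed in; nothing more can be done
the job is handed in; nothing more can be done
```

The job is done and handed in at about 22.5 s; the hand-in gave no verdict. I picked up the thin-nosed drift first and used the side of its nose to roll the cell under the rack. The interface allows no tilting of the tool, so I could not reach under the rack with the gripper leaning back. I pressed the cell against the rail with about 7 N, pushed the piston out with the drift, and laid the drift on open bench.

**Last checks:**
- **Piston:** At 20 to 25 N it moved no further. Its far end is at dock x of about 94–97 mm, where 93 mm is expected with the cell against the fence.
- **Cell:** In the top picture no gap shows between the drum and the rail. The neck's gap is about 6.5 mm where 6 mm is expected, so the cell sits within about 0.5 mm of the rail. I judged squareness from the same picture only.
- **Drift:** It lies flat and clear of the cell. The robot was touching nothing.
- **Other things:** I touched none of the other things during the job. The spanner, jar and brown look-alike looked undisturbed in the last picture; the gauge and dish were only partly in view, and I did not check the rest.

**Not as clean as planned:**
- The nose pitched down about 2 to 5 degrees under the pushing load and rubbed the bore with up to about 8 N. I lifted it to re-centre it in the bore.
- Setting the drift down pressed it on the bench with about 60 N at the wrist for a moment. That is below the 120 N wrist limit, and the load went through the drift rather than the gripper's body.

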